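# Sterilise the study things: load the tray, shut the cabinet, dose and start

## Robot

A 7-joint arm with a two-finger parallel gripper is mounted at the origin on the work surface. World frame = base frame: x ahead of the robot, y to its left, z up, the work surface at z = 0. Lengths are in m, angles in rad, forces in N, time in s.
With the tool pointing down it reaches from about 0.4 to 0.9 m from the base axis. Payload 5.6 kg.
Tool frame: the origin (TCP) lies midway between the tips of the shut fingers; the grasp point (between the pads) lies 19 mm behind it; z points along the fingers, y is the line along which they close (so a half turn about z gives the same grasp; the last joint's range is limited). The gripper opens to 92 mm and grips with 3 to 60 N. Pads are 20 mm wide; open, the fingers measure 128 mm over their backs; the gripper's body (75 mm by 189 mm) begins 69 mm behind the grasp point.
Start: joints at [-1.198, 0.468, -0.012, 1.603, 0.006, 1.071, -0.056], TCP at [0.263, 0.595, 0.215] pointing down, gripper open.
Joint ranges: [-2.53, 2.53], [-0.31, 2.02], [-1.57, 1.55], [0.28, 2.44], [-1.29, 4.43], [0.15, 1.84], [-2.92, 2.92]. Speed limits (rad/s): [2.57, 2.57, 3.14, 3.14, 3.14, 3.14, 3.14].

## Interface

Orientations are given as a 3x3 rotation matrix whose columns are the frame's x, y, z axes.
In Python, from station import env, camrig, job gives the robot as it stands (env), with the cameras (camrig) and the job (job). Calls block until the motion is done:
- env.reach(position, orientation): joint-space move of the TCP to a pose.
- env.movel(position, frame=None, rate=0.15): straight line of the TCP; frame=None keeps the orientation; rate is the mean speed in m/s.
- env.goto_joints(angles): joint-space move.
- env.release() and env.grasp(squeeze=None): open the fingers fully, or close them until they stop; squeeze is the grip in N (None keeps the last).
- env.pause(seconds).
- env.inverse_kinematics(position, orientation): joint angles nearest the present ones, or None.
- camrig.read_camera(name): name is "scene" or "top" or "wrist"; returns (picture, depth): 400x640x3 uint8, red, green, blue; 400x640 float32, m along the optical axis (not along the pixel's ray), 0 where there is no reading.
- camrig.camera_info(name): a dict with "intrinsics" (3x3 intrinsics, pixels), "dist_coeffs" ([k1, k2, p1, p2, k3] as OpenCV has them; the pictures are not rectified), "eye" and "rotation" of the camera in the world; the wrist camera has in their place "T_tool_cam" (4x4, takes a point from camera to tool coordinates, whose origin is the TCP and whose axes are the flange's). Camera axes: x right, y up, looking along -z (the intrinsics and any distortion apply to the point x, -y, -z); pixel columns grow to the right and rows downward; lengths in m; the calibration is good to about 2 mm. A picture is of the moment at which its call begins: read the wrist's pose just before it. camera_info takes no time and is no camera call.
A pose or a line that the arm cannot do raises env.PlanningError and nothing moves.
- job.finish_job(): hands the job in; it is judged then, once.
Readings, each from a call of its own:
- env.read_t(): time.
- env.read_joint_positions(): joint angles.
- env.read_joint_velocities(): joint speeds.
- env.read_tau(): joint torques, N m.
- env.read_ee_pos(): TCP position.
- env.read_tcp_rot(): TCP orientation.
- env.read_wrist_force(): force on the tool from outside, world axes, zero at the start.
- env.read_moment(): the same for the moment, N m.
- env.read_gripper_width(): finger opening in m.
- env.read_grasp_force(): force on a finger pad.
Only numpy, scipy, OpenCV 4.12 (cv2) and the standard library are available. Lean on these libraries where they do the work, as an engineer would, in place of code of your own. Each camera call takes 0.05 s, during which the arm holds its last target. There are 200 camera calls.

## Task

Put every purple highlighter on the counter and the wooden puzzle cube into the pulled-out tray of the white steriliser cabinet, slide the tray fully in, and push the swing door shut until it seats on its catch. Only then press the nozzle cap of the canister at the cabinet's side all the way down for a dose of mist and let it spring back, and after that push the start plunger below it fully home, keep it there for a good second and let it spring out again. Leave the tumbler and the dish standing about where they are.

Things in the scene. Friction and masses are not known exactly. Their poses are not given: they have to be found in the camera images.
- steriliser: white plastic mini cabinet fixed on the counter, 190 deep x 270 wide x 118 high; origin on the counter below the middle of its front face, +x into the cabinet (front looks to -x), +y towards the door's hinge, z up. Its -y side carries a pod (70 wide, 160 deep, 90 high, fronts flush) with a 50 diameter canister on top, and the start plunger on its front.
- ster_tray (a joint): how far the tray is pulled out towards the cabinet's -x, m: 0 fully in, 0.165 fully out. It starts out, slides with about 2.5 N of friction and stays where it is left. In is 0.008 or less.
- tray_mid (a point): middle of the tray's inner floor, axes as the cabinet's; floor 30 above the counter. Inside the tray measures 156 (x) x 240 (y); the side and back walls (4 thick) are 22 high above the floor, the front panel 45, its middle part 68. With the tray in, the cabinet's ceiling is 78 above this floor.
- tray_front (a point): middle of the outer face of the tray's front panel, 85 above the counter and 13 below the top edge of the panel's raised middle part (180 wide, 7 thick): push here towards the cabinet's +x. With the tray in, this face is 2 behind the cabinet's front plane.
- ster_door (a joint): angle of the swing door, rad: 0 shut, grows as it opens outwards (towards the cabinet's -x, then +y); starts wide open at 1.75 to 2.1, limit 2.4. Light hinge, stays where left. In about the last 13 mm at the free edge it has to be pushed past the catch (about 4 N at the edge), then the catch draws it to 0 and holds it. Shut is below 0.018 rad.
- door_hinge (a point): on the door's upright hinge line, 82 above the counter, at the cabinet's (-5, +135) mm
- door_edge (a point): middle of the door's outer face at its free edge, 82 above the counter, 265 from the hinge line. Door: a plain panel 270 wide, 10 thick, from 12 to 116 above the counter, outer face 6 out from the hinge line. The point's axes turn with the door: -x out of its outer face, +y towards the hinge.
- nozzle (a joint): how far the nozzle cap is pressed down, m: 0 up, 0.010 at the stop; 2 N to start, 7 N at the stop, springs back. Full is 0.008 or more.
- nozzle_top (a point): centre of the top of the nozzle cap (32 diameter, upright axis), 180 above the counter when up
- start (a joint): how far the start plunger is pushed in towards the cabinet's +x, m: 0 out, 0.035 at the stop; 4 N to start, 11 N at the stop, springs back. Full is 0.032 or more.
- start_face (a point): centre of the plunger's round front face (40 diameter, looks to the cabinet's -x), 65 above the counter, 78 in front of the pod when out and 43 when home
- marker1: flat-sided purple highlighter, 115 long (its x axis, darker cap at +x) x 24 wide (y) x 18 high, 30 g, lying on the counter; origin at the centre of its underside. May be absent (None).
- marker2: flat-sided purple highlighter, 115 long (its x axis, darker cap at +x) x 24 wide (y) x 18 high, 30 g, lying on the counter; origin at the centre of its underside. May be absent (None).
- marker3: flat-sided purple highlighter, 115 long (its x axis, darker cap at +x) x 24 wide (y) x 18 high, 30 g, lying on the counter; origin at the centre of its underside. May be absent (None).
- marker4: flat-sided purple highlighter, 115 long (its x axis, darker cap at +x) x 24 wide (y) x 18 high, 30 g, lying on the counter; origin at the centre of its underside. May be absent (None).
- puzzle: wooden block puzzle cube (glued, one piece), 54 each way, 80 to 150 g, origin at the centre of its underside; always there
- tumbler: stainless steel tumbler, 72 diameter, 110 high, open top, bystander; origin at the centre of its underside
- dish: yellow ceramic dish, 110 diameter, 28 high, bystander; origin at the centre of its underside

How it is judged:
By the outcome, as a careful person would: the job done as asked, in the order asked, and still so for the second after the job is handed in, with the robot touching nothing.
Of marker1, marker2, marker3, marker4 only 2 to 4 are there at a start; the rules pass over those that are not, and their reading is None.
At some moment in a run one of marker1, marker2, marker3, marker4, puzzle may be knocked a few centimetres aside while the robot is not near it.
Once in a run the grip may slacken for a moment while it holds something.
It also fails if it takes over 210 s, if anything falls off the work surface, if the arm or the gripper's body presses on something with over 40 N, if the wrist force passes 120 N, or if a joint passes its speed limit or range.

## Working session

There is one attempt and no reset: what is moved stays moved. The work goes in short steps, each a Python script; the robot and the scene stay as the last script left them, time stands still between calls to the robot, and variables do not carry over. Pictures are saved under pics/ and viewed, at most 14 in all, crops included, and the job is handed in when it is done.

```bash
mkdir -p pics; ls; python3 - <<'E'
from station import env, camrig, job
import cv2,numpy as np
np.set_printoptions(precision=4,suppress=True)
for n in ("scene","top"):
    p,d=camrig.read_camera(n); cv2.imwrite(f"pics/{n}0.png",p[:,:,::-1]); np.savez(f"pics/{n}0.npz",p=p,d=d)
for n in ("scene","top","wrist"): print(n,camrig.camera_info(n))
print(env.read_tcp_rot(),env.read_t(),env.read_gripper_width())
E
```

```text
pics
station.py
scene {'intrinsics': array([[372.9092,   0.    , 324.5138],
       [  0.    , 372.9092, 200.046 ],
       [  0.    ,   0.    ,   1.    ]]), 'dist_coeffs': array([-0.0862,  0.    ,  0.    ,  0.    ,  0.    ]), 'eye': array([ 1.2296, -0.1454,  0.6124]), 'rotation': array([[ 0.0632, -0.5997,  0.7978],
       [ 0.998 ,  0.0426, -0.0471],
       [-0.0058,  0.7991,  0.6011]])}
top {'intrinsics': array([[453.9256,   0.    , 319.9688],
       [  0.    , 453.9256, 188.8283],
       [  0.    ,   0.    ,   1.    ]]), 'dist_coeffs': array([-0.0125,  0.    ,  0.    ,  0.    ,  0.    ]), 'eye': array([ 0.5232, -0.0819,  1.1991]), 'rotation': array([[ 0.0057,  0.9976, -0.0683],
       [-1.    ,  0.006 ,  0.0038],
       [ 0.0042,  0.0683,  0.9977]])}
wrist {'intrinsics': array([[337.9094,   0.    , 320.5656],
       [  0.    , 337.9094, 203.9396],
       [  0.    ,   0.    ,   1.    ]]), 'dist_coeffs': array([-0.0443,  0.    ,  0.    ,  0.    ,  0.    ]), 'T_tool_cam': array([[-0.0016,  0.9572,  0.2894,  0.0819],
       [ 1.    ,  0.0016,  0.0004, -0.0005],
       [-0.0001,  0.2894, -0.9572, -0.1696],
       [ 0.    ,  0.    ,  0.    ,  1.    ]])}
[[-0.9148  0.404  -0.0005]
 [ 0.404   0.9148 -0.0015]
 [-0.0001 -0.0016 -1.    ]] 0.1 0.09168836556239608
```

View pics/scene0.png

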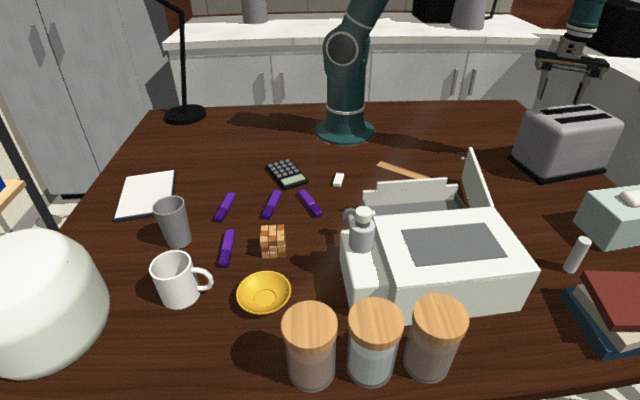

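View pics/top0.png

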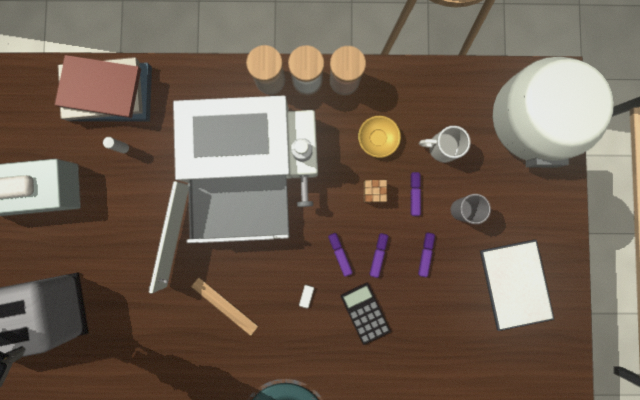

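The top view shows four purple markers (centres at about (416,194), (341,255), (379,256), (427,255)) and the puzzle at (376,191). The dish is at (380,137) and the tumbler at (470,209). The cabinet front faces the robot, with the tray out at (238,208), the door open on the left, the nozzle at (302,149) and the plunger at (305,190).

```bash
cat > h.py <<'E'
from station import env, camrig, job
import cv2,numpy as np
np.set_printoptions(precision=4,suppress=True)
def cloud(name,pd=None):
    """world point per pixel (400x640x3), NaN where no depth; plus picture"""
    c=camrig.camera_info(name)
    if name=="wrist":
        T=np.eye(4);T[:3,:3]=env.read_tcp_rot();T[:3,3]=env.read_ee_pos();T=T@c["T_tool_cam"]
    else:
        T=np.eye(4);T[:3,:3]=c["rotation"];T[:3,3]=c["eye"]
    p,d=pd if pd else camrig.read_camera(name)
    v,u=np.mgrid[0:400,0:640]
    n=cv2.undistortPoints(np.stack([u,v],-1).reshape(-1,1,2).astype(np.float64),c["intrinsics"],c["dist_coeffs"]).reshape(400,640,2)
    z=np.where(d>0,d,np.nan)
    P=np.stack([n[...,0]*z,-n[...,1]*z,-z],-1)
    return P@T[:3,:3].T+T[:3,3],p,d
def purple(p):
    h=cv2.cvtColor(p,cv2.COLOR_RGB2HSV)
    return ((h[...,0]>125)&(h[...,0]<150)&(h[...,1]>100)&(h[...,2]>35))
def comps(mask,amin=60):
    n,l,s,_=cv2.connectedComponentsWithStats(mask.astype(np.uint8))
    return [l==i for i in range(1,n) if s[i,4]>=amin]
def rect(P):
    """centre, long dir angle, (long, short) of xy points"""
    (c,(w,h),a)=cv2.minAreaRect((P[:,:2]*1000).astype(np.float32))
    if w<h: w,h,a=h,w,a+90
    return np.array(c)/1000,np.deg2rad((a+90)%180-90),w,h
def markers(name="top",pd=None,zr=(0.010,0.025)):
    W,p,d=cloud(name,pd)
    out=[]
    for m in comps(purple(p)):
        P=W[m];P=P[(P[:,2]>zr[0])&(P[:,2]<zr[1])]
        if len(P)>40: out.append(rect(P)+(np.median(P[:,2]),len(P)))
    return out
E
python3 - <<'E'
from h import *
f=np.load("pics/top0.npz");pd=(f["p"],f["d"])
for m in markers("top",pd): print(m)
W,p,d=cloud("top",pd)
def reg(u0,u1,v0,v1,z0,z1):
    P=W[v0:v1,u0:u1].reshape(-1,3);return P[(P[:,2]>z0)&(P[:,2]<z1)]
for nm,r in dict(cab=(185,292,90,185,.112,.126),puz=(355,400,175,208,.045,.062),noz=(285,320,135,165,.172,.19),nozbody=(280,325,130,172,.10,.172),tray=(180,295,170,245,.02,.036),trayfront=(180,295,225,250,.085,.105),door=(140,195,175,300,.10,.125),plg=(290,320,178,215,.03,.1),dish=(350,410,110,165,.02,.035),tum=(440,500,185,230,.10,.12),pod=(285,325,105,185,.08,.1)).items():
    P=reg(*r); print(nm,len(P),P.min(0),P.max(0),np.median(P,0)) if len(P) else print(nm,0)
    if len(P)>3: c,a,w,h=rect(P);print("   ",c,np.rad2deg(a),w,h)
print(np.nanmedian(W[300:390,440:480,2]))
E
```

```text
(array([ 0.5936, -0.3347]), np.float64(-0.0013881727182038029), 112.54248809814453, 23.014995574951172, np.float64(0.018227733731824403), 373)
(array([ 0.4356, -0.1382]), np.float64(0.3877022924139494), 112.48687744140625, 23.160202026367188, np.float64(0.01844535613267706), 380)
(array([ 0.4359, -0.3623]), np.float64(-0.18220589177411475), 112.84510040283203, 24.94374656677246, np.float64(0.018320917514348833), 398)
(array([ 0.4337, -0.2386]), np.float64(-0.2392092570106068), 113.06787872314453, 23.929710388183594, np.float64(0.01845751190678624), 382)
cab 7923 [ 0.6212 -0.0072  0.112 ] [0.824  0.2427 0.126 ] [0.7205 0.118  0.12  ]
    [0.7229 0.119 ] -87.01720714569092 245.71353149414062 191.64520263671875
puz 435 [ 0.5718 -0.2539  0.045 ] [ 0.6254 -0.1983  0.0602] [ 0.5995 -0.2254  0.0549]
    [ 0.5995 -0.2254] -86.53856754302979 53.790122985839844 53.70756912231445
noz 168 [ 0.6762 -0.0559  0.172 ] [ 0.7063 -0.0192  0.1863] [ 0.6901 -0.0401  0.1808]
    [ 0.689  -0.0391] -54.02869415283203 35.235679626464844 30.14298439025879
nozbody 543 [ 0.639  -0.0645  0.1007] [0.7404 0.011  0
[... 555 characters left out ...]
3125 45.301326751708984
plg 228 [ 0.5577 -0.0667  0.0485] [ 0.6276 -0.0295  0.0908] [ 0.5824 -0.0465  0.0742]
    [ 0.5927 -0.0476] 0.8537234663963318 69.69956970214844 37.18278503417969
dish 483 [ 0.6896 -0.2922  0.02  ] [ 0.796  -0.1846  0.0343] [ 0.7497 -0.245   0.0261]
    [ 0.7428 -0.2384] -89.9763185363263 107.63345336914062 106.36356353759766
tum 187 [ 0.5202 -0.4933  0.1001] [ 0.5876 -0.4215  0.1154] [ 0.5541 -0.468   0.1093]
    [ 0.5539 -0.4574] -89.69966605305672 71.78471374511719 67.4284896850586
pod 1438 [ 0.6338 -0.0762  0.0805] [ 0.7961 -0.0005  0.0996] [ 0.7317 -0.0385  0.0909]
    [ 0.7149 -0.0385] 0.9475680589675903 162.43482971191406 73.76093292236328
0.0011760410848886682
```

```bash
python3 - <<'E'
from h import *
f=np.load("pics/top0.npz");W,p,d=cloud("top",(f["p"],f["d"]))
def reg(u0,u1,v0,v1,z0,z1):
    P=W[v0:v1,u0:u1].reshape(-1,3);return P[(P[:,2]>z0)&(P[:,2]<z1)]
P=reg(165,300,85,180,.114,.126);print(len(P),rect(P),P.min(0),P.max(0))
Q=reg(140,195,190,300,.108,.125);print("door",rect(Q))
# edges: per-column lower-row edge of the top and side edges -> lines
for a in np.deg2rad([2.5,3,3.3,3.6,4]):
    R=np.array([[np.cos(a),np.sin(a)],[-np.sin(a),np.cos(a)]]);q=P[:,:2]@R.T
    print(np.rad2deg(a),[np.percentile(q[:,i],[.3,99.7]) for i in (0,1)],np.ptp(q,0))
x,y,a=.6275,.1185,np.deg2rad(3.1)
P2=reg(297,312,180,212,.03,.1);print("plunger",rect(P2),P2[:,:2].min(0))
N=reg(285,320,135,165,.176,.19);print("noz",rect(N),N.mean(0))
# obstacles
for n,r in dict(mug=(420,475,120,170,.05,.2),toaster=(0,90,265,350,.05,.3),tumb=(440,500,185,230,.02,.2)).items():
    o=reg(*r);print(n,o.min(0),o.max(0))
D=np.array
for pos,th in [((.594+.035,-.335),0),((.4356,-.138),.388),((.436,-.362),-.18),((.434,-.239),-.24),((.56,.12),.054),((.6,-.225),1.63)]:
    for k in (0,np.pi):
        t=th+k;Rm=np.array([[np.cos(t),np.sin(t),0],[np.sin(t),-np.cos(t),0],[0,0,-1]]).astype(float)
        print(pos,round(t,2),env.inverse_kinematics(np.array([*pos,.005]),Rm))
E
```

```text
8683 (array([0.7229, 0.1188]), np.float64(-1.517093321389988), 292.5445251464844, 191.60165405273438) [ 0.6207 -0.0306  0.114 ] [0.824  0.2682 0.126 ]
door (array([0.4723, 0.2879]), np.float64(-0.19912135891191654), 247.40530395507812, 12.779869079589844)
2.5 [array([0.6319, 0.8218]), array([-0.0348,  0.2321])] [0.1932 0.2938]
3.0000000000000004 [array([0.633 , 0.8225]), array([-0.041 ,  0.2256])] [0.1916 0.2927]
3.3 [array([0.6334, 0.823 ]), array([-0.0449,  0.2218])] [0.1922 0.2922]
3.6 [array([0.6338, 0.8237]), array([-0.0487,  0.218 ])] [0.1931 0.2921]
4.0 [array([0.634 , 0.8245]), array([-0.054 ,  0.2131])] [0.1948 0.292 ]
plunger (array([ 0.5901, -0.047 ]), np.float64(-0.0026116289229862048), 64.93461608886719, 34.78923797607422) [ 0.5577 -0.0643]
noz (array([ 0.6906, -0.0405]), np.float64(-0.7943263443729117), 30.579729080200195, 29.24593734741211) [ 0.6907 -0.0409  0.1809]
mug [ 0.6796 -0.4549  0.0502] [ 0.7578 -0.3394  0.0966]
toaster [0.2242 0.514  0.05  ] [0.3803 0.7066 0.2405]
tumb [ 0.5201 -0.4933  0.02  ] [ 0.5876 -0.4215  0.1154]
(0.629, -0.335) 0 [-0.0192  0.9293  0.7
[... 197 characters left out ...]
0.4356, -0.138) 3.53 [ 0.1374  0.5065  0.1142  2.1968 -0.1289  0.4443  2.3127]
(0.436, -0.362) -0.18 [ 0.1662  0.7069  0.6162  1.9623 -0.6434  0.676  -0.5614]
(0.436, -0.362) 2.96 [ 0.291   0.6627  0.4454  1.9544 -0.4689  0.6268  2.4311]
(0.434, -0.239) -0.24 [-0.1997  0.6996  0.8114  2.1407 -0.8564  0.6664 -0.5958]
(0.434, -0.239) 2.9 [ 0.2212  0.5558  0.2621  2.1158 -0.2875  0.503   2.0296]
(0.56, 0.12) 0.05 [-0.6519  0.6821  0.5013  1.9423 -0.5253  0.6486 -1.3338]
(0.56, 0.12) 3.2 [-0.3274  0.6308  0.0744  1.9202 -0.0785  0.5933  1.4227]
(0.6, -0.225) 1.63 [-0.0658  0.77    0.5225  1.7694 -0.5361  0.748   0.7962]
(0.6, -0.225) 4.77 [-0.4038  1.055   1.1045  1.7906 -1.0994  1.0596 -1.9461]
```

```bash
cat >> h.py <<'E'
YAW=np.deg2rad(3.05);ORG=np.array([.6272,.1256]);TRAYX=-.0685
CX=np.array([np.cos(YAW),np.sin(YAW)]);CY=np.array([-np.sin(YAW),np.cos(YAW)])
def cab(x,y): return ORG+x*CX+y*CY
def down(t): return np.array([[np.cos(t),np.sin(t),0],[np.sin(t),-np.cos(t),0],[0,0,-1.]])
def best(pos,t):
    """of the two half-turn-equivalent yaws, the one with the smaller joint motion"""
    q0=np.array(env.read_joint_positions());o=[]
    for k in (0,np.pi):
        q=env.inverse_kinematics(np.array(pos),down(t+k))
        if q is not None: o.append((np.abs(np.array(q)-q0).max(),t+k))
    return min(o)[1]
def pick(xy,t,z,hover=.15,shift=0,squeeze=30):
    """grip at xy + shift along t; returns (dx, ok): object centre along tool x"""
    g=xy+shift*np.array([np.cos(t),np.sin(t)])
    k=best([*g,hover],t);env.reach(np.array([*g,hover]),down(k))
    env.movel(np.array([*g,z]),rate=.2);env.grasp(squeeze);env.movel(np.array([*g,hover]),rate=.25)
    s=-shift*np.cos(k-t);print("picked w",env.read_gripper_width(),"t",env.read_t());return s
def place(xy,t,z,dx=0,hover=.15):
    k=best([*xy,hover],t);g=xy-dx*np.array([np.cos(k),np.sin(k)])
    env.reach(np.array([*g,hover]),down(k));w=env.read_gripper_width()
    env.movel(np.array([*g,z]),rate=.15);env.release();env.movel(np.array([*g,hover]),rate=.25)
    print("placed w",w,"t",env.read_t())
def near(xy):
    ms=markers();m=min(ms,key=lambda m:np.hypot(*(m[0]-xy)));print("marker",m[0],m[1],m[2:]);return m
E
python3 - <<'E'
from h import *
p=env.read_ee_pos();env.movel(np.array([p[0],p[1],p[2]+.06]),rate=.2)
m=near((.4356,-.138))
dx=pick(m[0],m[1],.005)
place(cab(TRAYX,-.054),YAW,.037)
W,p,d=cloud("top");cv2.imwrite("pics/t1.png",p[:,:,::-1]);print([x for x in markers(zr=(0,.06))])
E
```

```text
marker [ 0.4355 -0.1383] 0.3864808668694981 (112.24652099609375, 23.232648849487305, np.float64(0.018508901840848413), 377)
picked w 0.023645020162923094 t 5.925
placed w 0.02360300086353722 t 9.4667
[(array([ 0.5936, -0.3374]), np.float64(-0.010961038414548128), 112.74906158447266, 28.552125930786133, np.float64(0.018356895572632537), 400), (array([0.5221, 0.0648]), np.float64(0.0057537262456025685), 30.386829376220703, 20.378076553344727, np.float64(0.04900534211561203), 105), (array([ 0.4336, -0.2406]), np.float64(-0.2331026286310551), 112.37997436523438, 25.66217041015625, np.float64(0.018295701698401112), 377), (array([ 0.4356, -0.3648]), np.float64(-0.18251095687698332), 112.53616333007812, 29.24435806274414, np.float64(0.018231575296633107), 401)]
```

View pics/t1.png

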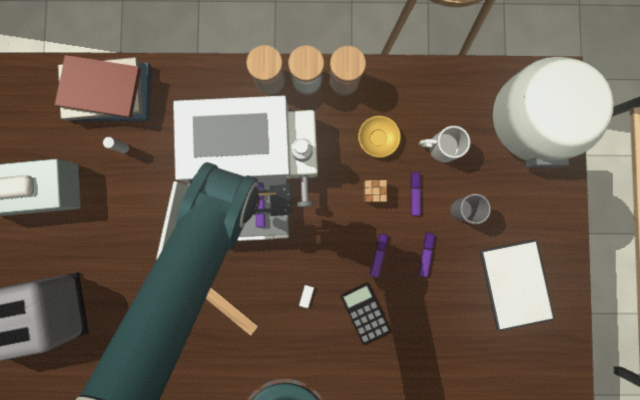

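The first marker lies in the tray at about (261,210), aligned with x. The remaining three markers and the cube have not moved.

```bash
sed -i 's/zr=(0.010,0.025)/zr=(0.0155,0.025)/' h.py; python3 - <<'E'
from h import *
m=near((.4336,-.239)); pick(m[0],m[1],.005); place(cab(TRAYX,-.022),YAW,.037)
m=near((.4356,-.3625)); pick(m[0],m[1],.005); place(cab(TRAYX,.008),YAW,.056)
W,p,d=cloud("wrist");cv2.imwrite("pics/w2.png",p[:,:,::-1])
W,p,d=cloud("top");cv2.imwrite("pics/t2.png",p[:,:,::-1]);print([x for x in markers(zr=(0,.06))])
E
```

```text
marker [ 0.434 -0.239] -0.24564372052034725 (112.39432525634766, 22.883018493652344, np.float64(0.019029301366871754), 330)
picked w 0.02327813911632278 t 13.5167
placed w 0.023630229196859427 t 17.4583
marker [ 0.436 -0.362] -0.18321403140476425 (112.7911605834961, 23.804712295532227, np.float64(0.01900604858691013), 339)
picked w 0.02346911360224854 t 21.8917
placed w 0.023853984057871598 t 26.1167
[(array([ 0.5936, -0.3376]), np.float64(-0.009141034125587977), 112.6729507446289, 27.81397819519043, np.float64(0.018285449555965005), 395), (array([0.564 , 0.0288]), np.float64(0.05065372756865982), 99.14726257324219, 20.749462127685547, np.float64(0.0488627692605077), 297), (array([0.5635, 0.1291]), np.float64(0.025536048846171833), 28.291778564453125, 21.111589431762695, np.float64(0.04831852429170502), 93), (array([0.518 , 0.1259]), np.float64(0.021502495799354274), 27.965986251831055, 20.194419860839844, np.float64(0.04876173315254162), 91), (array([0.5167, 0.0965]), np.float64(0.03981726683647856), 25.272659301757812, 18.4639835357666, np.float64(0.04883049635982806), 81)]
```

View pics/w2.png

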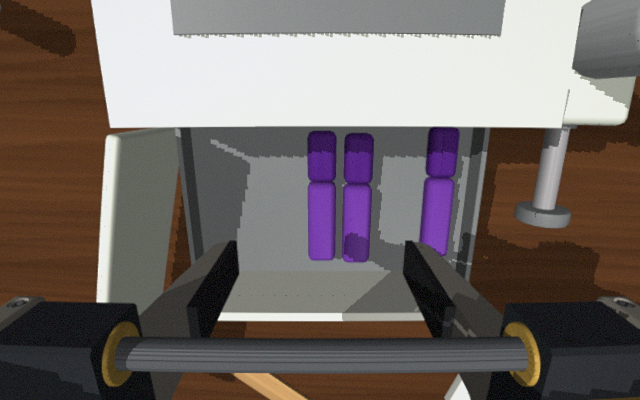

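View pics/t2.png

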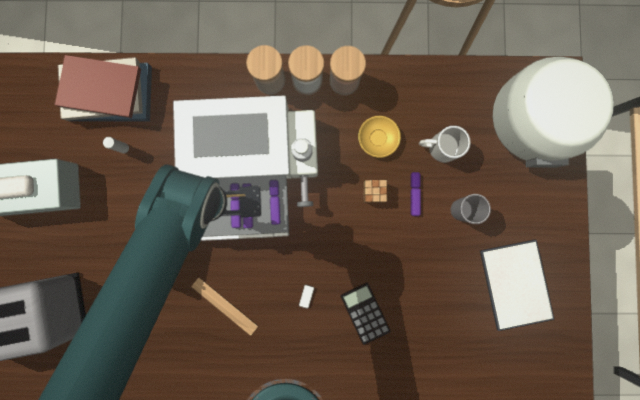

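Three markers lie flat in the tray, though one slid towards the -y wall (cabinet y about -93). That leaves a 45 mm gap at -58 for the last one. In the top view, only the marker at (416,194) and the cube at (376,191) remain on the counter.

```bash
python3 - <<'E'
from h import *
m=near((.5936,-.335)); dx=pick(m[0],m[1],.005,shift=.035); print("dx",dx)
place(cab(TRAYX,-.058),YAW,.056,dx)
W,p,d=cloud("wrist");cv2.imwrite("pics/w3.png",p[:,:,::-1])
W,p,d=cloud("top");cv2.imwrite("pics/t3.png",p[:,:,::-1])
P=W[150:300,330:500].reshape(-1,3);P=P[(P[:,2]>.045)&(P[:,2]<.062)&(P[:,1]>-.4)]
print("puzzle",len(P),rect(P),np.median(P,0))
E
```

```text
marker [ 0.5937 -0.3344] -0.006176935832329785 (112.58812713623047, 22.115612030029297, np.float64(0.01899635546647449), 332)
picked w 0.023970338528575233 t 30.675
dx -0.035
placed w 0.02343082686716502 t 34.55
puzzle 460 (array([ 0.6308, -0.2986]), np.float64(-1.160117944971425), 226.5146942138672, 67.323486328125) [ 0.6018 -0.2273  0.0549]
```

View pics/w3.png

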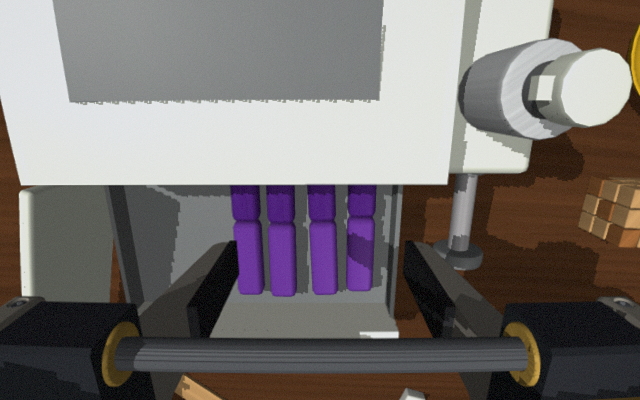

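```bash
python3 - <<'E'
from h import *
W,p,d=cloud("top")
P=W[165:215,345:405].reshape(-1,3);P=P[(P[:,2]>.045)&(P[:,2]<.062)]
c,a,w,h=rect(P);print("puzzle",len(P),c,np.rad2deg(a),w,h)
assert len(P)>350 and w<60
a=(a+np.pi/4)%(np.pi/2)-np.pi/4  # smallest yaw
pick(c,a+np.pi/2,.026,hover=.24,squeeze=35)
place(cab(TRAYX,.075),YAW+np.pi/2,.059,hover=.24)
W,p,d=cloud("wrist");cv2.imwrite("pics/w4.png",p[:,:,::-1])
W,p,d=cloud("top");cv2.imwrite("pics/t4.png",p[:,:,::-1])
E
```

```text
puzzle 439 [ 0.5993 -0.2256] -87.17102313041687 53.164710998535156 53.14171600341797
picked w 0.054075270469176345 t 38.75
placed w 0.054104558531247376 t 43.2583
```

View pics/w4.png

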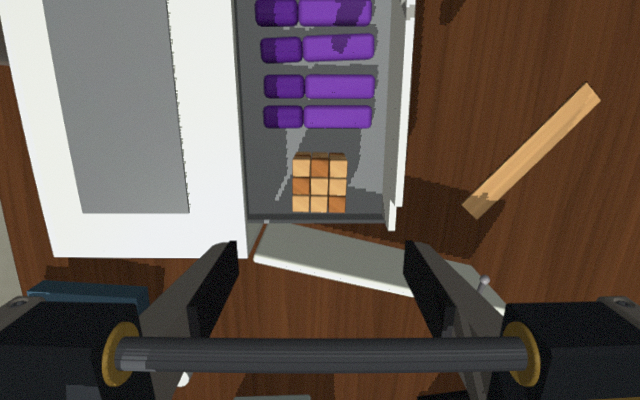

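View pics/t4.png

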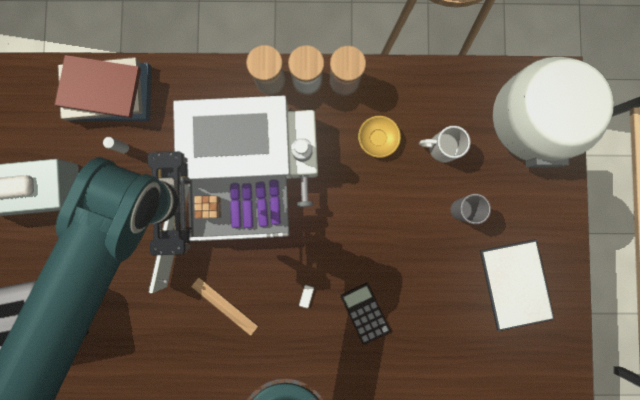

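All four markers and the cube (205,206) are in the tray. Next I push the tray in.

```bash
python3 - <<'E'
from h import *
env.grasp(10)
t=best([*cab(-.21,0),.22],YAW)
env.reach(np.array([*cab(-.21,0),.22]),down(t));env.movel(np.array([*cab(-.21,0),.078]),rate=.2)
for x in (-.15,-.10,-.05,-.03,-.02,-.016,-.013,-.010,-.008,-.006,-.004,-.002):
    env.movel(np.array([*cab(x,0),.078]),rate=.06 if x>-.04 else .1)
    F=np.array(env.read_wrist_force());e=np.array(env.read_ee_pos())[:2]-ORG;print(x,"cab",e@CX,"F",F,env.read_t())
    if -F[:2]@CX>12: break
env.movel(np.array([*cab(-.06,0),.078]),rate=.15);env.movel(np.array([*cab(-.06,0),.22]),rate=.25)
e=env.read_t();W,p,d=cloud("scene");cv2.imwrite("pics/s5.png",p[:,:,::-1])
W,p,d=cloud("wrist");cv2.imwrite("pics/w5.png",p[:,:,::-1])
E
```

```text
-0.15 cab -0.15009970101379388 F [-0.7727  0.5863 -0.1579] 47.4917
-0.1 cab -0.09991983861579343 F [-0.7696 -0.402   0.3737] 48.1417
-0.05 cab -0.04988087464820653 F [ 0.2463 -0.4829 -0.7638] 48.7917
-0.03 cab -0.02908781209056858 F [-0.0394  0.3465  0.2422] 49.275
-0.02 cab -0.01913686777460752 F [ 0.3443  0.0329 -0.4458] 49.5917
-0.016 cab -0.015683953897149074 F [ 0.1668  0.166  -0.3397] 49.8417
-0.013 cab -0.012900341849565547 F [-0.6637 -0.6827 -0.2661] 50.0917
-0.01 cab -0.009930803924022204 F [-1.8787  0.3703 -0.5171] 50.3417
-0.008 cab -0.009970850778125491 F [-8.6303 -0.4752  5.4215] 50.5917
-0.006 cab -0.010079373179948689 F [-13.821    0.0003  11.706 ] 50.8417
```

View pics/w5.png

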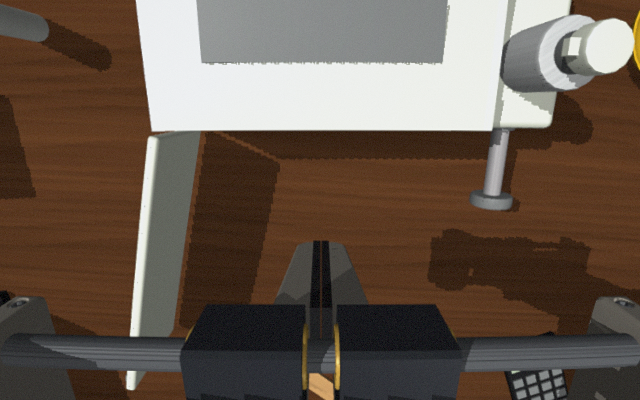

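The tray is in: it stopped hard at cabinet x of about -10 mm and the wrist view shows no tray outside the cabinet. The door is still open on the left. Next is the door sweep.

```bash
cat > door.py <<'E'
from h import *
H=np.array([-.005,.135]);r=.22
def pose(th,off,z=.07):
    u=np.array([-np.sin(th),-np.cos(th)]);n=np.array([-np.cos(th),np.sin(th)])
    c=H+r*u+off*n;nw=n[0]*CX+n[1]*CY
    return np.array([*cab(*c),z]),down(np.arctan2(nw[1],nw[0]))
E
python3 - <<'E'
from door import *
W,p,d=cloud("top");Q=W[180:300,130:200].reshape(-1,3);Q=Q[(Q[:,2]>.106)&(Q[:,2]<.125)]
if len(Q)>50: print("door",rect(Q))
p,R=pose(1.82,.056,.22);env.reach(p,R);print(env.read_joint_positions())
p,R=pose(1.82,.056);env.movel(p,rate=.2)
p,R=pose(1.82,.018);env.movel(p,rate=.1)
for th in np.arange(1.7,.09,-.15):
    p,R=pose(th,.016);env.movel(p,R,rate=.12);print(round(th,2),env.read_wrist_force(),env.read_joint_positions()[-1])
print(env.read_t())
E
```

```text
[-1.5076  0.3748  0.9221  1.9021 -0.3455  1.0332 -0.6376]
1.7 [0.7569 0.6271 0.2459] -0.2809030572427472
1.55 [-0.0989  0.3409 -0.5088] -0.11150225694649699
1.4 [ 0.2118  0.7789 -0.4711] 0.06837246323342418
1.25 [-0.9393 -1.1707  0.4601] 0.2578161851356311
1.1 [-0.16   -0.2561 -0.2877] 0.45406061052510044
0.95 [0.1601 0.427  0.5607] 0.6523901540066213
0.8 [-0.5076  0.4043  0.3175] 0.8472814614018019
0.65 [0.23   0.2976 0.0253] 1.0338952668928085
0.5 [-0.5686 -0.333  -0.2197] 1.208883899689053
0.35 [-0.3863  0.259  -0.1586] 1.3710209357390895
0.2 [-0.6686 -0.2093 -0.6178] 1.520521674130616
59.375
```

```bash
python3 - <<'E'
from door import *
for off,th in [(.016,.1),(.016,.06),(.016,.04),(.016,.02),(.016,0),(.014,0),(.012,0),(.010,0),(.008,0)]:
    p,R=pose(th,off);env.movel(p,R,rate=.05)
    F=np.array(env.read_wrist_force());e=np.array(env.read_ee_pos())[:2]-ORG;print(th,off,e@CX,F,env.read_t())
    if th==0 and -F[:2]@CX>12: break
p,R=pose(0,.06);env.movel(p,rate=.1);print(env.read_t())
W,pi,d=cloud("scene");cv2.imwrite("pics/s6.png",pi[:,:,::-1])
W,pi,d=cloud("wrist");cv2.imwrite("pics/w6.png",pi[:,:,::-1])
W,pi,d=cloud("top");Q=W[165:200,165:300].reshape(-1,3);Q=Q[(Q[:,2]>.106)&(Q[:,2]<.125)]-[*ORG,0]
x=Q[:,:2]@CX;y=Q[:,:2]@CY
for a in np.arange(-.12,.13,.04): 
    s=np.abs(y-a)<.01
    if s.any(): print(round(a,2),np.percentile(x[s],[1,5]))
E
```

```text
0.1 0.016 -0.04342092452331476 [-0.4093 -0.6151  0.3163] 59.9667
0.06 0.016 -0.03427471875246421 [-0.2044 -0.5889 -1.229 ] 60.2917
0.04 0.016 -0.030021427889505316 [-0.9642  0.6242 -0.6969] 60.5417
0.02 0.016 -0.024757990353313282 [0.1611 0.4386 0.2698] 60.7917
0 0.016 -0.02096605281802178 [-1.2729 -0.2647  0.0225] 61.0417
0 0.014 -0.020942999711704793 [-8.1701 -0.4416  3.8645] 61.2917
0 0.012 -0.020939248266921735 [-12.9689  -1.5271   9.257 ] 61.5417
62.175
-0.12 [-0.0129 -0.0108]
-0.08 [0.0053 0.0056]
-0.04 [0.009  0.0095]
0.0 [0.0181 0.0185]
0.04 [-0.0107 -0.01  ]
0.08 [-0.011  -0.0101]
0.12 [-0.0113 -0.0107]
```

View pics/w6.png

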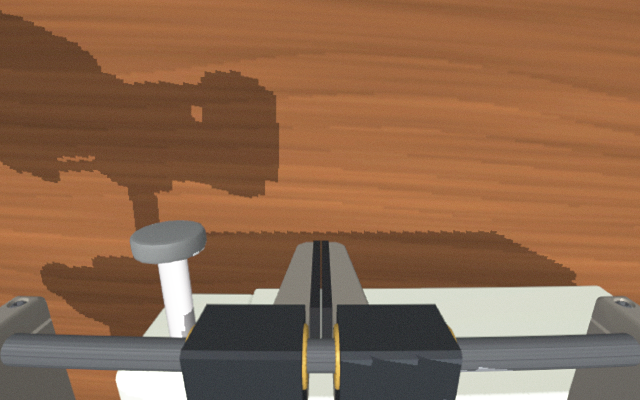

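The door is seated: its outer edge lies at x of about -11 mm across the whole width, and it stopped hard when pushed. The plunger head in the wrist view is free. Now the nozzle.

```bash
python3 - <<'E'
from h import *
p=np.array(env.read_ee_pos());env.movel(np.array([p[0],p[1],.26]),rate=.25)
xy=np.array([.6905,-.0408])
W,_,_=cloud("top");N=W[135:165,285:320].reshape(-1,3);N=N[(N[:,2]>.176)&(N[:,2]<.19)]
if len(N)>50: print("noz",len(N),rect(N))
t=best([*xy,.24],YAW);env.reach(np.array([*xy,.26]),down(t));env.movel(np.array([*xy,.184]),rate=.15);print(env.read_wrist_force())
for z in (.178,.175,.172,.170,.169,.168,.167,.166,.165):
    env.movel(np.array([*xy,z]),rate=.04);env.pause(.15);F=np.array(env.read_wrist_force());print(z,env.read_ee_pos(),F)
    if F[2]>14: break
env.pause(.3);env.movel(np.array([*xy,.19]),rate=.06);env.pause(.3);print(env.read_wrist_force(),env.read_t())
env.movel(np.array([*xy,.26]),rate=.25)
W,p,d=cloud("scene");cv2.imwrite("pics/s7.png",p[:,:,::-1])
E
```

```text
noz 156 (array([ 0.6914, -0.0401]), np.float64(1.0327881852235878), 31.382055282592773, 30.678058624267578)
[ 0.962  -0.3114 -0.2593]
0.178 [ 0.6914 -0.0409  0.1789] [ 1.9937 -0.0934  2.5549]
0.175 [ 0.6911 -0.0408  0.1754] [ 3.0042 -0.4874  3.7193]
0.172 [ 0.691  -0.0408  0.1725] [3.2852 0.4818 4.5621]
0.17 [ 0.691  -0.0408  0.1707] [ 3.6202 -0.5283  6.2683]
0.169 [ 0.691  -0.0408  0.1705] [ 1.7745 -0.3115 10.0158]
0.168 [ 0.6911 -0.0408  0.1704] [-0.1148 -0.0241 13.8722]
0.167 [ 0.6911 -0.0408  0.1703] [-2.0146  0.1632 17.9493]
[ 0.0556 -0.4219 -0.7601] 68.5583
```

View pics/s7.png

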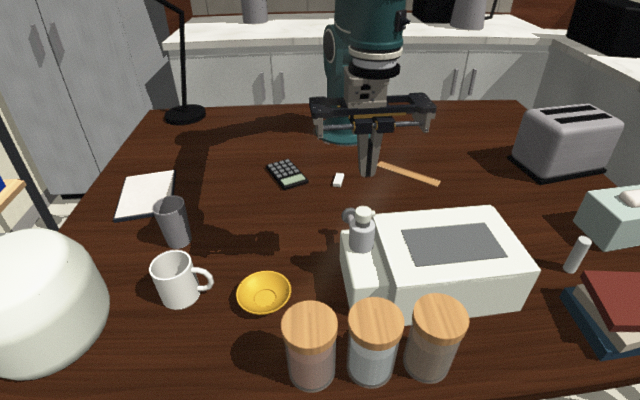

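The nozzle reached its stop at about 9.5 mm of travel (18 N) and sprang back; its cap is up at (363,213). Dish, tumbler and cabinet have not moved. Now the start plunger.

```bash
python3 - <<'E'
from h import *
g=lambda x,z=.054: np.array([*cab(x,-.170),z])
t=best(g(-.125,.22),YAW);env.movel(np.array([*cab(-.05,-.16),.26]),rate=.25)
env.reach(g(-.125,.22),down(t));env.movel(g(-.125),rate=.2)
for x in (-.095,-.085,-.075,-.065,-.06,-.057,-.055,-.053,-.051,-.049,-.047,-.045,-.043):
    env.movel(g(x),rate=.05);F=np.array(env.read_wrist_force());e=np.array(env.read_ee_pos())[:2]-ORG;print(x,e@CX,F,env.read_t())
    if -F[:2]@CX>20: break
env.pause(1.6);e=np.array(env.read_ee_pos())[:2]-ORG;print("held",e@CX,env.read_wrist_force())
env.movel(g(-.12),rate=.08);env.pause(.2);env.movel(g(-.16),rate=.15);env.movel(g(-.16,.26),rate=.25);print(env.read_wrist_force(),env.read_t())
for n in ("scene","top"):
    W,p,d=cloud(n);cv2.imwrite(f"pics/{n}8.png",p[:,:,::-1])
E
```

```text
-0.095 -0.09533492673313665 [ 0.482  -0.106   0.0853] 71.775
-0.085 -0.0860163402131163 [-4.6445 -0.0183  1.4769] 72.125
-0.075 -0.07650961179090458 [-6.1376 -0.096   2.7851] 72.475
-0.065 -0.06726484589884855 [-7.6704 -0.981   5.7076] 72.825
-0.06 -0.06272869482525487 [-8.6731 -1.1302  4.5997] 73.075
-0.057 -0.060050530218866756 [-9.5373 -1.0579  5.682 ] 73.325
-0.055 -0.05820587789091406 [-9.1427 -0.4943  4.9777] 73.575
-0.053 -0.05633217827477525 [-11.1355  -1.4157   6.0037] 73.825
-0.051 -0.05449082537985543 [-11.8855  -0.8391   6.3708] 74.075
-0.049 -0.052629703667881875 [-11.3475  -0.2145   7.3062] 74.325
-0.047 -0.052622239773853295 [-15.5547  -0.6709  12.0453] 74.575
-0.045 -0.05266605412238405 [-22.3786  -0.347   16.6428] 74.825
held -0.0526159423565684 [-22.0303  -0.1825  16.3699]
[ 0.4614 -0.3185 -0.8462] 79.1
```

View pics/top8.png

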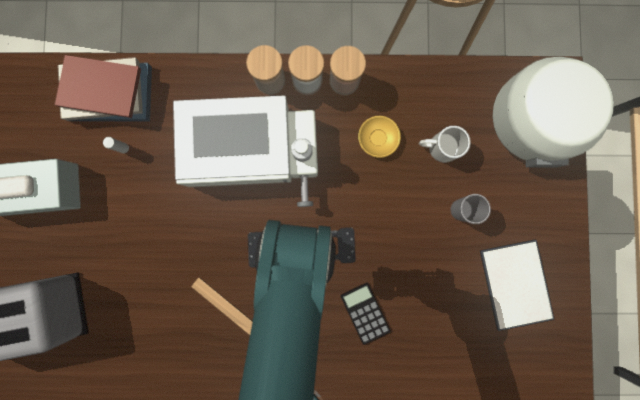

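The plunger reached its stop at 35 mm, was held for 1.6 s and is out again at (304,203). The door is shut, the counter is clear of markers and the cube, and the tumbler and dish are where they were.

```bash
python3 -c "
from station import env, camrig, job
print(job.finish_job())"
```

```text
the job is handed in; nothing more can be done
None
```

The job is handed in: all four highlighters and the puzzle cube are in the tray, the tray is in and the door is latched, then the nozzle was dosed and the start plunger held home for 1.6 s and released, finishing at about 79 s of the 210 s.

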